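# Unstack the samples and set each at its instrument

## Robot

A 6-joint arm with a two-finger parallel gripper is mounted at the origin on the work surface. World frame = base frame: x ahead of the robot, y to its left, z up, the work surface at z = 0. Lengths are in m, angles in rad, forces in N, time in s.
With the tool pointing down it reaches from about 0.35 to 1 m from the base axis. Payload 7.1 kg.
Tool frame: the origin (TCP) lies midway between the tips of the shut fingers; the grasp point (between the pads) lies 19 mm behind it (ctrl.grip_depth is the distance from the TCP to the grasp point, in m); z points along the fingers, y is the line along which they close (so a half turn about z gives the same grasp; the last joint's range is limited). The gripper opens to 85 mm and grips with 20 to 120 N. Pads are 22 mm wide; open, the fingers measure 114 mm over their backs; the gripper's body (76 mm by 85 mm) begins 54 mm behind the grasp point. The pads swing forward as they close: fully open they stand 13 mm farther back than shut.
Start: joints at [1.14, 0.423, 1.63, -0, 1.089, -0.019], TCP at [0.25, 0.573, 0.231] pointing down, gripper open.
Joint ranges: [-3, 3], [-0.9, 2.11], [0.09, 2.58], [-1.31, 4.45], [0.11, 2.69], [-2.54, 2.54]. Speed limits (rad/s): [2.39, 2.39, 3.01, 3.14, 3.14, 3.14].

## Interface

Orientations are given as a rotation vector (axis times angle).
In Python, from rig import ctrl gives the robot as it stands. The module is installed in compiled form; this text tells all that it offers.
- The arm moves only by the tool servo_tool, never from a script. Its argument "targets" is a list of rows, each an object with "rot": the turn, a rotation vector about the tool's x, y, z each as a share of 0.15 rad, from -1 to 1, a list of three; "delta_pos": the shift along the tool's x, y, z each as a share of 0.02 m, from -1 to 1, a list of three; "fingers": the gripper command: -1 is fully open, 1 is shut, values between are in proportion. A call has 1 to 20 rows; each row shifts and turns the commanded pose from where the row before left it, along the tool's axes as they then stand; what a row does not reach is not made up. A row lasts 1/10 s, in which the tool goes at most 50 mm and 8.59 degrees, less where a joint would pass 70% of its speed; a pose out of reach is approached as far as the arm can. A call with a number of a shift or a turn outside -1 to 1 is refused whole. A call with a gripper value outside its range is refused whole. The fingers move at their own pace and stop on an object; "newtons" is the grip in N (left out, the last holds). Time passes only in rows, so rows that do not move let the fingers close. It gives the time, the measured TCP pose, the force, the opening and the grip force at its end, in the units of the state.
- ctrl.observe(): the state, without advancing time (a new reading comes with each control period).
- ctrl.get_image(name): name is "scene" or "top" or "wrist"; returns a dict with "image" (480x640x3 uint8, red, green, blue), "camera_matrix" (3x3 intrinsics, pixels), "pose" (4x4, takes a point from camera to world coordinates); the wrist camera has in their place "T_tool_cam" (4x4, takes a point from camera to tool coordinates, whose origin is the TCP and whose axes are the flange's). Camera axes: x right, y up, looking along -z (the intrinsics and any distortion apply to the point x, -y, -z); pixel columns grow to the right and rows downward; lengths in m; the calibration is good to about 2 mm. A picture is of the moment at which its call begins: read the wrist's pose just before it. There is no depth.
- ctrl.finish_job(): hands the job in; it is judged then, once.
The state is a dict: "time": time; "qpos": joint angles; "qvel": joint speeds; "joint_efforts": joint torques, N m; "ee_pos": TCP position; "eef_rot": TCP orientation; "force": force on the tool from outside, world axes, zero at the start; "torque": the same for the moment, N m; "opening": opening from 0.0 (shut) to 1.0 (fully open); "gripper_force": force on a finger pad.
Only numpy, scipy, OpenCV 4.12 (cv2) and the standard library are available. Lean on these libraries where they do the work, as an engineer would, in place of code of your own. Each camera call takes 0.05 s, during which the arm holds its last target. There are 200 camera calls.

## Task

Four closed samples are waiting on the lab bench in two stacks of two. Take the stacks apart and set each sample upright in the middle of its own instrument: the gold-coloured tin on the pan of the balance, the white-lidded jar with green contents on the round white plate of the magnetic stirrer, the brown jar with the black lid on the black mat of the shaker, and the blue-lidded jar with pink contents on the lit top of the light box. Set them down without dropping any, and leave the flask and the dropper bottle standing where they are.

Things in the scene. Friction and masses are not known exactly. Their poses are not given: they have to be found in the camera images.
- tin_center (a point): Gold-lacquered metal sample tin with a slip lid of the same colour, a cylinder 66 mm in diameter and 50 mm tall. The point is its centre, 25 mm above its underside and 25 mm below its flat top; z is its upright axis. Loose, 60 to 210 g, straight-sided, hard. At the start it is the lower one of a stack of two, standing on the bench with one of the two 48 mm jars on its lid (which one varies).
- green_jar_center (a point): Clear plastic jar with pale green contents and a white screw lid, a cylinder 66 mm in diameter and 50 mm tall. The point is its centre, 25 mm above its underside and 25 mm below its flat top; z is its upright axis. Loose, 60 to 210 g, straight-sided, hard. At the start it is the lower one of a stack of two, standing on the bench with one of the two 48 mm jars on its lid (which one varies).
- brown_jar_center (a point): Dark brown jar with a black screw lid, a cylinder 48 mm in diameter and 50 mm tall. The point is its centre, 25 mm above its underside and 25 mm below its flat top; z is its upright axis. Loose, 60 to 210 g, straight-sided, hard. At the start it is the upper one of a stack of two, standing roughly centred on the flat lid of the tin or of the white-lidded jar (which one varies).
- rose_jar_center (a point): Clear jar with pink contents and a blue screw lid, a cylinder 48 mm in diameter and 50 mm tall. The point is its centre, 25 mm above its underside and 25 mm below its flat top; z is its upright axis. Loose, 60 to 210 g, straight-sided, hard. At the start it is the upper one of a stack of two, standing roughly centred on the flat lid of the tin or of the white-lidded jar (which one varies).
- balance_pan (a point): Place for the tin: the round steel weighing pan, 114 mm in diameter, of the white bench balance (150 mm wide, 185 mm deep, green-grey display at its front). The pan's top is 50 mm above the bench and does not give. It is fixed to the bench. The point is the centre of that surface, on its upper face; z up, x away from the control panel (the panel faces the robot, turned by up to 0.15 rad).
- stirrer_plate (a point): Place for the white-lidded jar: the round white ceramic plate, 112 mm in diameter, of the grey magnetic stirrer (125 mm wide, 165 mm deep). The plate's top is 62 mm above the bench. It is fixed to the bench. The point is the centre of that surface, on its upper face; z up, x away from the control panel (the panel faces the robot, turned by up to 0.15 rad).
- shaker_mat (a point): Place for the brown jar: the square black rubber mat, 134 mm by 132 mm, on the aluminium platform of the blue orbital shaker (150 mm wide, 190 mm deep). The platform stands still; the mat's top is 86 mm above the bench; steel studs at the four corners of the platform end 2 mm above the mat. It is fixed to the bench. The point is the centre of that surface, on its upper face; z up, x away from the control panel (the panel faces the robot, turned by up to 0.15 rad).
- light_box_top (a point): Place for the blue-lidded jar: the bright white square window, 128 mm by 130 mm, of the flat black light box (150 mm wide, 170 mm deep). The window is 28 mm above the bench. It is fixed to the bench. The point is the centre of that surface, on its upper face; z up, x away from the control panel (the panel faces the robot, turned by up to 0.15 rad).
- flask_center (a point): Bystander: small conical glass flask, 64 mm wide at the foot, with an orange stopper, 106 mm tall, loose, easily knocked over. The point is on its axis, 53 mm above the bench. It stands either between the two stacks or between the two middle instruments.
- dropper_center (a point): Bystander: white plastic dropper bottle with a pointed yellow cap, 48 mm in diameter, 118 mm tall, loose, easily knocked over. The point is on its axis, 59 mm above the bench. It stands at the other one of the flask's two spots.
Things that resemble listed ones, but are neither listed nor needed, are in the scene too. There is more than one size of the part that bears tin_center; the job needs the smallest.

How it is judged:
At the end, for the whole second after the job is handed in: Tin on the balance pan, white-lidded jar on the stirrer plate, brown jar on the shaker mat, blue-lidded jar on the light box: each resting on that surface (within 5 mm in height), upright within 0.1 rad, within 15 mm of its centre, still; flask and dropper bottle still standing (horizontal distance between tin_center and balance_pan below 0.015 m and z of tin_center in the frame of balance_pan between 0.02 and 0.03 m and angle between each of tin_center, green_jar_center, brown_jar_center, rose_jar_center's own z axis and vertical below 0.1 rad and linear speed of each of tin, green_jar, brown_jar, rose_jar below 0.02 m/s and angular speed of each of tin, green_jar, brown_jar, rose_jar below 0.2 rad/s and horizontal distance between green_jar_center and stirrer_plate below 0.015 m and z of green_jar_center in the frame of stirrer_plate between 0.02 and 0.03 m and horizontal distance between brown_jar_center and shaker_mat below 0.015 m and z of brown_jar_center in the frame of shaker_mat between 0.02 and 0.03 m and horizontal distance between rose_jar_center and light_box_top below 0.015 m and z of rose_jar_center in the frame of light_box_top between 0.02 and 0.03 m and angle between each of flask_center, dropper_center's own z axis and vertical below 0.3 rad); the robot touches nothing.
It fails at once if a sample is dropped or thrown (out of the fingers and faster than 0.9 m/s, a fall of about 40 mm) ((linear speed of tin above 0.9 m/s and contact force between tin and the fingers below 0.05 N) or (linear speed of green_jar above 0.9 m/s and contact force between green_jar and the fingers below 0.05 N) or (linear speed of brown_jar above 0.9 m/s and contact force between brown_jar and the fingers below 0.05 N) or (linear speed of rose_jar above 0.9 m/s and contact force between rose_jar and the fingers below 0.05 N)).
It fails at once if the glass flask is knocked over or shifted by more than 30 mm (distance of flask_center from where it was at the start of the episode above 0.03 m or angle between flask_center's own z axis and vertical above 0.4 rad).
It fails at once if the dropper bottle is knocked over or shifted by more than 30 mm (distance of dropper_center from where it was at the start of the episode above 0.03 m or angle between dropper_center's own z axis and vertical above 0.4 rad).
It also fails if it takes over 112 s, if anything falls off the work surface, if the arm or the gripper's body presses on something with over 40 N, if the wrist force passes 120 N, or if a joint passes its speed limit or range.

## Working session

There is one attempt and no reset: what is moved stays moved. The work goes in short steps, Python scripts to look and compute and a tool call to move; the robot and the scene stay as the last step left them, time stands still between calls to the robot, and variables do not carry over. Pictures are saved under pics/ and viewed, at most 14 in all, crops included, and the job is handed in when it is done.

Besides the shell and the picture viewer there is one more tool, called as name([rows], argument=value, ...), one row to a line, values as JSON. servo_tool: Moves the arm, as the interface text tells. Its arguments: {"type":"object","properties":{"targets":{"type":"array"},"newtons":{"type":"number"}},"required":["targets"]}

```bash
mkdir -p pics
python3 - <<'E'
from rig import ctrl
import cv2,pickle
s=ctrl.observe();print(s)
for n in("scene","top"):
    d=ctrl.get_image(n);pickle.dump(d,open(n+".pkl","wb"));cv2.imwrite(f"pics/{n}0.png",d["image"][:,:,::-1]);print(n,d["camera_matrix"],d["pose"],[k for k in d])
E
```

```text
{'time': 0.0, 'qpos': array([ 1.14002707e+00,  4.23838183e-01,  1.63071922e+00, -6.32706628e-06,
        1.08861104e+00, -1.89554336e-02]), 'qvel': array([0.00017425, 0.00084396, 0.00042799, 0.00071236, 0.00011459,
       0.00176078]), 'joint_efforts': array([ 8.68168609e-04, -5.57375836e+01, -2.81748104e+01, -9.22493041e-05,
        7.23432109e-03,  4.22167219e-06]), 'ee_pos': array([0.24988582, 0.57225331, 0.23053588]), 'eef_rot': array([-6.42238898e-01, -3.07489098e+00,  2.41462893e-03]), 'force': array([ 0.17471191,  0.54563707, -0.91338022]), 'torque': array([ 0.02284834,  0.01001611, -0.00990008]), 'gripper_force': 0.0, 'opening': 0.9991331083607846}
scene [[617.53485286   0.         324.34268819]
 [  0.         617.53485286 240.25529035]
 [  0.           0.           1.        ]] [[-0.2235986  -0.78565767  0.57684113  1.24172934]
 [ 0.97452406 -0.16957559  0.14678886  0.25773513]
 [-0.01750762  0.59496734  0.80355917  1.16872014]
 [ 0.          0.          0.          1.        ]] ['image', 'camera_matrix', 'pose']
top [[559.42975177   0.         321.96212888]
 [  0.         559.42975177 235.18470534]
 [  0.           0.           1.        ]] [[-0.0267465   0.99173015 -0.12552268  0.31770715]
 [-0.99957061 -0.02502961  0.01523543  0.07924346]
 [ 0.01196765  0.12587628  0.99197376  1.42982293]
 [ 0.          0.          0.          1.        ]] ['image', 'camera_matrix', 'pose']
```

View pics/top0.png

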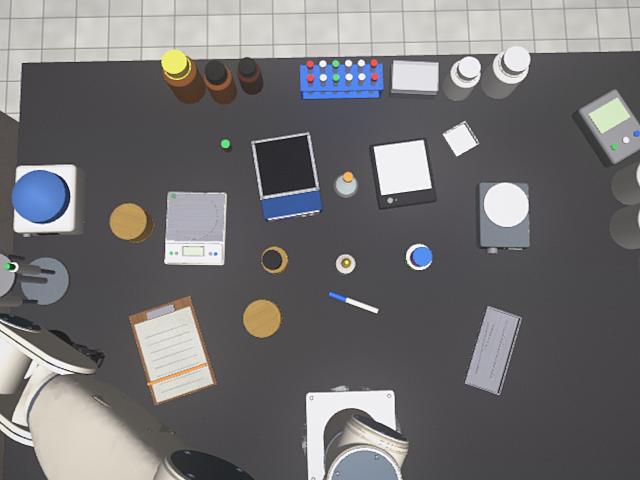

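View pics/scene0.png

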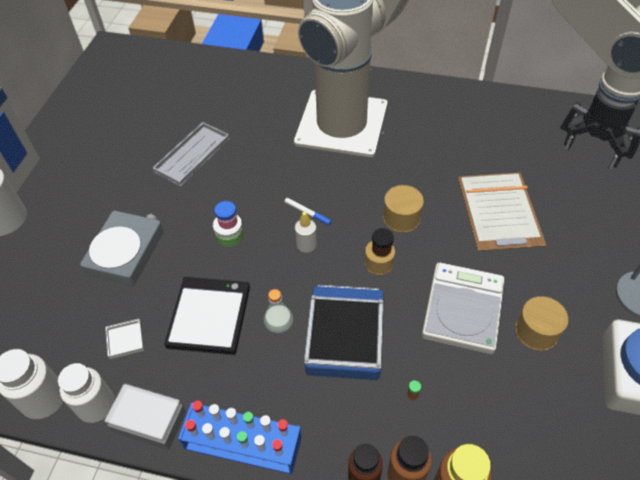

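The top view shows three gold tins: (274,260) under the brown/black jar, (131,222) and (262,318) standing alone and visibly wider. The stacked one fits, being both smallest and carrying a jar. The rose jar is on the green jar at (419,257). The dropper stands between the stacks at (346,263) and the flask at (346,184). The instruments are the balance (196,228), shaker (287,175), light box (403,172) and stirrer (505,213). I'll confirm this in one crop and measure.

```bash
cat > h.py <<'E'
import numpy as np,cv2,pickle
from scipy.spatial.transform import Rotation as R
def ray(d,u,v,z,P=None):
    K=d["camera_matrix"];P=d["pose"] if P is None else P
    c=P[:3,:3]@np.array([(u-K[0,2])/K[0,0],-(v-K[1,2])/K[1,1],-1])
    return P[:3,3]+c*(z-P[2,3])/c[2]
def blob(d,box,lo,hi,hsv=True):
    x0,y0,x1,y1=box;im=d["image"][y0:y1,x0:x1]
    im=cv2.cvtColor(im,cv2.COLOR_RGB2HSV) if hsv else im
    m=cv2.inRange(im,np.array(lo),np.array(hi))
    cs=cv2.findContours(m,cv2.RETR_EXTERNAL,cv2.CHAIN_APPROX_NONE)[0]
    c=cv2.convexHull(max(cs,key=cv2.contourArea))+np.array([x0,y0])
    return c
def rays(d,c,z,P=None):
    return np.array([ray(d,u,v,z,P)[:2] for u,v in c.reshape(-1,2)],np.float32)
E
python3 - <<'E'
from h import *
t=pickle.load(open("top.pkl","rb"));s=pickle.load(open("scene.pkl","rb"))
def show(n,d,box,lo,hi,z):
    c=blob(d,box,lo,hi);p=rays(d,c,z);r=cv2.minAreaRect(p);e=cv2.minEnclosingCircle(p)
    print(n,"rect",np.round(r[0],4),np.round(r[1],4),round(r[2],1),"circ",np.round(e[0],4),round(e[1],4))
W=((0,0,200),(180,50,255))
show("blue top",t,(400,235,440,280),(95,120,60),(130,255,255),.1)
show("blue scene",s,(205,190,245,225),(95,120,60),(130,255,255),.1)
show("brownlid top",t,(258,245,290,275),(0,0,0),(180,255,45),.1)
show("brownlid scene",s,(362,226,400,262),(0,0,0),(180,255,45),.1)
show("tin top",t,(258,240,292,276),(12,100,60),(32,255,255),.05)
show("bigtin1",t,(100,195,160,250),(12,100,60),(32,255,255),.06)
show("bigtin2",t,(235,290,290,345),(12,100,60),(32,255,255),.06)
show("lightbox top",t,(370,130,440,210),*W,.028)
show("lightbox scene",s,(160,270,255,355),*W,.028)
show("stirrer top",t,(478,178,532,232),*W,.062)
show("stirrer scene",s,(80,220,150,275),*W,.062)
show("shaker top",t,(255,135,320,200),(0,0,0),(180,255,40),.086)
show("shaker scene",s,(308,295,384,370),(0,0,0),(180,255,40),.086)
show("flask stopper",t,(335,165,360,185),(5,120,120),(20,255,255),.1)
show("dropper cap",t,(335,250,360,275),(20,80,80),(35,255,255),.11)
show("balance body top",t,(155,185,235,275),(0,0,100),(180,60,255),.045)
a=cv2.resize(s["image"][170:360,200:580],None,fx=2,fy=2,interpolation=2)
b=cv2.resize(t["image"][185:275,160:245],None,fx=3,fy=3,interpolation=2)
o=np.zeros((600,760,3),np.uint8);o[:380,:760]=a;o[380:600,:255]=b[:220];o[380:600,260:]=cv2.resize(t["image"][235:285,240:354],(500,220))
cv2.imwrite("pics/c1.png",o[:,:,::-1])
E
```

```text
blue top rect [ 0.4299 -0.1789] [0.048  0.0432] 88.5 circ [ 0.4302 -0.1788] 0.0242
blue scene rect [ 0.4391 -0.1755] [0.0534 0.0472] 17.9 circ [ 0.4392 -0.1761] 0.0272
brownlid top rect [0.4166 0.1633] [0.0019 0.0118] 52.0 circ [0.4171 0.1641] 0.006
brownlid scene rect [0.4519 0.1848] [0.0372 0.0425] 14.5 circ [0.4539 0.182 ] 0.0251
tin top rect [0.4336 0.1781] [0.0641 0.0644] 88.5 circ [0.4336 0.1782] 0.0339
bigtin1 rect [0.5331 0.5278] [0.1094 0.0899] 56.3 circ [0.5335 0.5278] 0.0551
bigtin2 rect [0.2929 0.2086] [0.0891 0.0913] 43.8 circ [0.2935 0.209 ] 0.0467
lightbox top rect [ 0.6666 -0.1529] [0.1278 0.1307] 6.5 circ [ 0.667  -0.1518] 0.0895
lightbox scene rect [ 0.6709 -0.1506] [0.1276 0.1293] 6.7 circ [ 0.6711 -0.1507] 0.089
stirrer top rect [ 0.5565 -0.4023] [0.1104 0.1088] 88.6 circ [ 0.557  -0.4017] 0.0559
stirrer scene rect [ 0.5617 -0.3987] [0.1075 0.1102] 12.2 circ [ 0.5619 -0.3994] 0.0561
shaker top rect [0.714  0.1953] [0.0379 0.0792] 43.4 circ [0.7007 0.1826] 0.0397
shaker scene rect [0.7253 0.1973] [0. 0.] 0.0 circ [0.7253 0.1973] 0.0001
flask stopper rect [ 0.6281 -0.0071] [0.0219 0.0224] 88.2 circ [ 0.6281 -0.0071] 0.0128
dropper cap rect [0.4182 0.0051] [0.02   0.0202] 43.3 circ [0.4179 0.0047] 0.0111
balance body top rect [0.5197 0.3728] [0.1501 0.1849] 87.5 circ [0.5197 0.3732] 0.1156
```

View pics/c1.png

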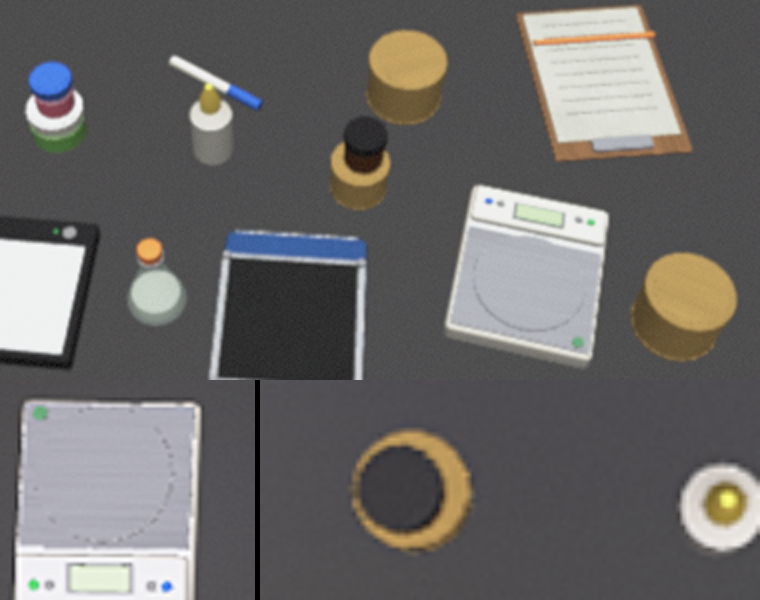

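The crop confirms the stacked tin at top (274,260) as the small one: its mask is 64 mm across, while the lone tins come out near 90 mm. Next I'll measure the shaker mat and the pan ring.

Run:
```python
from h import *
from rig import ctrl
print("grip_depth",ctrl.grip_depth)
t=pickle.load(open("top.pkl","rb"));s=pickle.load(open("scene.pkl","rb"))
for n,d,c,k in(("top",t,(285,170),60),("scene",s,(345,335),60)):
    v=d["image"].max(2);print(v[c[1],c[0]],v[c[1]-30:c[1]+45:5,c[0]])
    m=(v<int(v[c[1],c[0]])+22).astype(np.uint8)
    m=cv2.morphologyEx(m,cv2.MORPH_OPEN,np.ones((3,3)))
    l=cv2.connectedComponents(m,connectivity=4)[1];m=(l==l[c[1],c[0]]).astype(np.uint8)
    cs=max(cv2.findContours(m,0,1)[0],key=cv2.contourArea)
    p=rays(d,cs,.086);print(n,"mat",cv2.minAreaRect(p))
# balance: body px, rectify at z=.05 and blow up
for n,d,H in(("top",t,0),("scene",s,1)):
    K=d["camera_matrix"];P=np.linalg.inv(d["pose"])
    w=[(.42,.28),(.62,.28),(.62,.47),(.42,.47)];q=[]
    for x,y in w:
        c=P@[x,y,.05,1];q.append((K[0,2]+K[0,0]*c[0]/-c[2],K[1,2]+K[1,1]*c[1]/c[2]))
    M=cv2.getPerspectiveTransform(np.float32(q),np.float32([(380,400),(380,0),(0,0),(0,400)]))
    o=cv2.warpPerspective(d["image"],M,(380,400));cv2.imwrite(f"b{n}.png",o[:,:,::-1])
a=np.hstack([cv2.imread("btop.png"),cv2.imread("bscene.png")]);cv2.imwrite("pics/bal.png",a)
```

```text
grip_depth 0.0187
51 [ 47  50  49  49  48  48  51  51  50  50  46 163 158 157 160]
top mat ((0.6646121144294739, 0.14553873240947723), (0.13166067004203796, 0.12857092916965485), 8.256438255310059)
45 [ 45  44  47  48  44  51  45  49  46  48  49  72 154 105  86]
scene mat ((0.6693714261054993, 0.1474195420742035), (0.13016386330127716, 0.12692368030548096), 8.181528091430664)
```

View pics/bal.png

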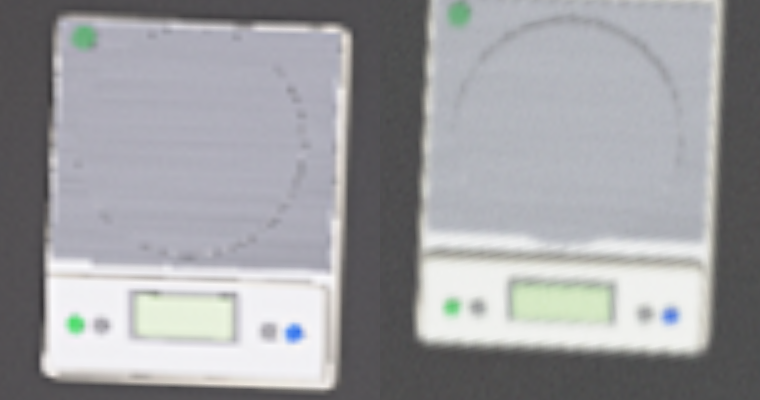

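The ring centre comes out at (.548,.374) from the top camera and (.555,.3755) from the scene camera, so I'll use about (.5515,.375). The two cameras differ by a constant ~5 mm in x, so I'll average them and check from the wrist. Now I'll align the tool with the world axes and go toward the brown/tin stack.

servo_tool([
  {"rot": [0, 0, -0.92], "delta_pos": [0, 0, 0], "fingers": -1},
  {"rot": [0, 0, -0.92], "delta_pos": [0, 0, 0], "fingers": -1},
  {"rot": [0, 0, -0.91], "delta_pos": [0, 0, 0], "fingers": -1},
  {"rot": [0, 0, 0], "delta_pos": [-0.5, -1, 0], "fingers": -1},
  {"rot": [0, 0, 0], "delta_pos": [-0.5, -1, 0], "fingers": -1},
  {"rot": [0, 0, 0], "delta_pos": [-0.5, -1, 0], "fingers": -1},
  {"rot": [0, 0, 0], "delta_pos": [-0.5, -1, 0], "fingers": -1},
  {"rot": [0, 0, 0], "delta_pos": [-0.5, -1, 0], "fingers": -1},
  {"rot": [0, 0, 0], "delta_pos": [-0.5, -1, 0], "fingers": -1},
  {"rot": [0, 0, 0], "delta_pos": [-0.5, -1, 0], "fingers": -1},
  {"rot": [0, 0, 0], "delta_pos": [-0.5, -1, 0], "fingers": -1},
  {"rot": [0, 0, 0], "delta_pos": [-0.5, -1, 0], "fingers": -1},
  {"rot": [0, 0, 0], "delta_pos": [-0.5, -1, 0], "fingers": -1},
  {"rot": [0, 0, 0], "delta_pos": [-0.5, -1, 0], "fingers": -1},
  {"rot": [0, 0, 0], "delta_pos": [-0.5, -1, 0], "fingers": -1},
  {"rot": [0, 0, 0], "delta_pos": [-0.5, -1, 0], "fingers": -1},
  {"rot": [0, 0, 0], "delta_pos": [-0.5, -1, 0], "fingers": -1},
  {"rot": [0, 0, 0], "delta_pos": [-0.5, -1, 0], "fingers": -1},
  {"rot": [0, 0, 0], "delta_pos": [-0.5, -1, 0], "fingers": -1},
  {"rot": [0, 0, 0], "delta_pos": [0, 0, 0], "fingers": -1},
], newtons=40)

```text
time: 2.1
ee_pos: [0.4109, 0.2511, 0.2311]
eef_rot: [-0.003, -3.141, 0.001]
force: [-0.0, 0.4, -0.5]
opening: 0.999
gripper_force: 0.0
```

```bash
cat >> h.py <<'E'
def wrist(name):
    from rig import ctrl
    s=ctrl.observe();d=ctrl.get_image("wrist")
    T=np.eye(4);T[:3,:3]=R.from_rotvec(s["eef_rot"]).as_matrix();T[:3,3]=s["ee_pos"]
    d["pose"]=T@d["T_tool_cam"];pickle.dump(d,open(name+".pkl","wb"))
    cv2.imwrite(f"pics/{name}.png",d["image"][:,:,::-1])
    print("t",round(s["time"],2),"tcp",np.round(s["ee_pos"],4),"toolx",np.round(T[:3,0],3),"q",np.round(s["qpos"],2));return d
E
python3 -c "
from h import *
d=wrist('w1');print(d['T_tool_cam'],d['camera_matrix'])"
```

```text
t 2.1 tcp [0.4109 0.2511 0.2311] toolx [-1.     0.002  0.   ] q [ 0.52  0.21  1.94 -0.    0.99 -1.04]
[[-1.11257763e-04  9.48798287e-01  3.15882570e-01  8.26288142e-02]
 [ 9.99999984e-01  6.13885681e-05  1.67823104e-04 -9.85833753e-04]
 [ 1.39838695e-04  3.15882583e-01 -9.48798279e-01 -1.41414331e-01]
 [ 0.00000000e+00  0.00000000e+00  0.00000000e+00  1.00000000e+00]] [[391.12633737   0.         326.30143702]
 [  0.         391.12633737 236.56409167]
 [  0.           0.           1.        ]]
```

View pics/w1.png

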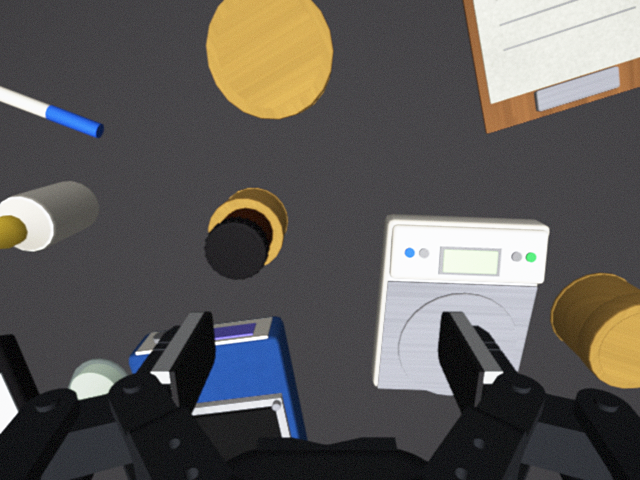

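The wrist view shows the black lid at about (239,248), the tin around it, and the pan ring with its top near (462,293), left edge near (399,345) and right edge near (527,345). Casting rays for both.

Run:
```python
from h import *
d=pickle.load(open("w1.pkl","rb"));t=pickle.load(open("top.pkl","rb"))
print("lid",ray(d,238,248,.1),"l/r",ray(d,205,248,.1),ray(d,272,248,.1))
print("lid top cam",ray(t,272.1,259.5,.1))
print("tin left/right", ray(d,209,228,.05),ray(d,287,228,.05))
print("ring",ray(d,462,293,.05),ray(d,399,345,.05),ray(d,527,345,.05))
print("dropper tip",ray(d,8,231,.117))
```

```text
lid [0.4277351  0.18443384 0.1       ] l/r [0.42769999 0.15995165 0.1       ] [0.42777127 0.20965382 0.1       ]
lid top cam [0.43064639 0.17905489 0.1       ]
tin left/right [0.42758052 0.14865137 0.05      ] [0.42768048 0.21596982 0.05      ]
ring [0.48996764 0.37359495 0.05      ] [0.54498569 0.3192513  0.05      ] [0.54512791 0.44169153 0.05      ]
dropper tip [0.4089     0.03168858 0.117     ]
```

servo_tool([
  {"rot": [0, 0, 0], "delta_pos": [-0.25, -0.9, 0], "fingers": -1},
  {"rot": [0, 0, 0], "delta_pos": [-0.25, -0.9, 0.5], "fingers": -1},
  {"rot": [0, 0, 0], "delta_pos": [-0.25, -0.9, 1], "fingers": -1},
  {"rot": [0, 0, 0], "delta_pos": [-0.2, -0.75, 1], "fingers": -1},
  {"rot": [0, 0, 0], "delta_pos": [0, 0, 0], "fingers": -1},
  {"rot": [0, 0, 0], "delta_pos": [0, 0, 0], "fingers": -1},
])

```text
time: 2.75
ee_pos: [0.4292, 0.1845, 0.1813]
eef_rot: [0.001, -3.141, -0.0]
force: [0.1, 0.3, 0.0]
opening: 0.999
gripper_force: 0.0
```

Run:
```python
from h import *
d=wrist('w2')
v=d["image"].max(2);im=d["image"]
hsv=cv2.cvtColor(im,cv2.COLOR_RGB2HSV)
m=cv2.inRange(hsv,np.array((12,100,60)),np.array((32,255,255)))
for c in cv2.findContours(m,0,1)[0]:
    if cv2.contourArea(c)>300: print(cv2.boundingRect(c))
print(v[240,200:440:8])
```

```text
t 2.75 tcp [0.4292 0.1845 0.1813] toolx [-1.    -0.     0.001] q [ 0.38  0.27  2.01  0.    0.87 -1.19]
(0, 208, 67, 43)
(276, 178, 89, 78)
(589, 0, 51, 114)
(293, 0, 157, 94)
[ 71  73  76  74  75  73  75  71  71  78 218  28  44  42  43  38  35  42
  41  36 140  68  72  75  76  77  76  72  74  71]
```

View pics/w2.png

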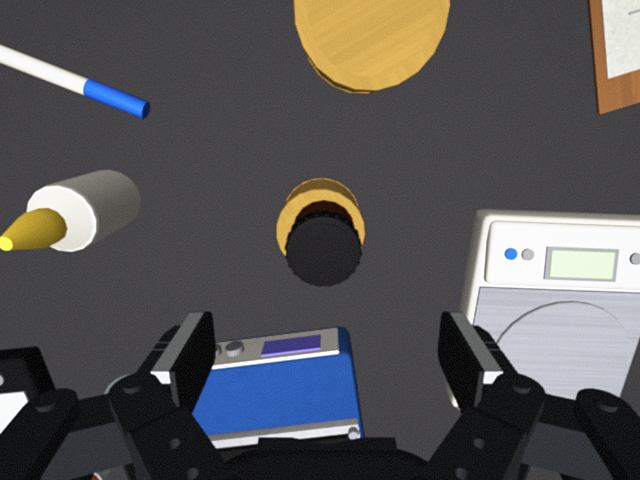

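The lid is centred at (324,248), which puts it at about (.429,.183), directly under the tool. Descending to grasp.

servo_tool([
  {"rot": [0, 0, 0], "delta_pos": [-0.05, -0.05, 1], "fingers": -1},
  {"rot": [0, 0, 0], "delta_pos": [0, 0, 1], "fingers": -1},
  {"rot": [0, 0, 0], "delta_pos": [0, 0, 1], "fingers": -1},
  {"rot": [0, 0, 0], "delta_pos": [0, 0, 1], "fingers": -1},
  {"rot": [0, 0, 0], "delta_pos": [0, 0, 1], "fingers": -1},
  {"rot": [0, 0, 0], "delta_pos": [0, 0, 1], "fingers": -1},
  {"rot": [0, 0, 0], "delta_pos": [0, 0, 0], "fingers": 1},
  {"rot": [0, 0, 0], "delta_pos": [0, 0, 0], "fingers": 1},
  {"rot": [0, 0, 0], "delta_pos": [0, 0, 0], "fingers": 1},
  {"rot": [0, 0, 0], "delta_pos": [0, 0, 0], "fingers": 1},
  {"rot": [0, 0, 0], "delta_pos": [0, 0, 0], "fingers": 1},
  {"rot": [0, 0, 0], "delta_pos": [0, 0, 0], "fingers": 1},
  {"rot": [0, 0, 0], "delta_pos": [0, 0, 0], "fingers": 1},
], newtons=40)

```text
time: 4.1
ee_pos: [0.4314, 0.1836, 0.0627]
eef_rot: [-0.001, 3.139, 0.002]
force: [-1.6, 2.2, 8.5]
opening: 0.556
gripper_force: 41.5
```

Gripped at an opening of 0.556 (about 47 mm, matching the jar). Lifting it and carrying to the shaker.

servo_tool([
  {"rot": [0, 0, 0], "delta_pos": [0, 0, -0.5], "fingers": 1},
  {"rot": [0, 0, 0], "delta_pos": [0, 0, -1], "fingers": 1},
  {"rot": [0, 0, 0], "delta_pos": [0, 0, -1], "fingers": 1},
  {"rot": [0, 0, 0], "delta_pos": [0, 0, -1], "fingers": 1},
  {"rot": [0, 0, 0], "delta_pos": [0, 0, -1], "fingers": 1},
  {"rot": [0, 0, 0], "delta_pos": [-0.5, -0.1, -0.5], "fingers": 1},
  {"rot": [0, 0, 0], "delta_pos": [-1, -0.15, 0], "fingers": 1},
  {"rot": [0, 0, 0], "delta_pos": [-1, -0.15, 0], "fingers": 1},
  {"rot": [0, 0, 0], "delta_pos": [-1, -0.15, 0], "fingers": 1},
  {"rot": [0, 0, 0], "delta_pos": [-1, -0.15, 0], "fingers": 1},
  {"rot": [0, 0, 0], "delta_pos": [-1, -0.15, 0], "fingers": 1},
  {"rot": [0, 0, 0], "delta_pos": [-1, -0.15, 0], "fingers": 1},
  {"rot": [0, 0, 0], "delta_pos": [-1, -0.15, 0], "fingers": 1},
  {"rot": [0, 0, 0], "delta_pos": [-1, -0.15, 0], "fingers": 1},
  {"rot": [0, 0, 0], "delta_pos": [-1, -0.15, 0], "fingers": 1},
  {"rot": [0, 0, 0], "delta_pos": [-1, -0.15, 0], "fingers": 1},
  {"rot": [0, 0, 0], "delta_pos": [-0.7, -0.15, 0], "fingers": 1},
  {"rot": [0, 0, 0], "delta_pos": [-0.4, -0.15, 0], "fingers": 1},
  {"rot": [0, 0, 0], "delta_pos": [0, 0, 0], "fingers": 1},
  {"rot": [0, 0, 0], "delta_pos": [0, 0, 0], "fingers": 1},
])

```text
time: 6.1
ee_pos: [0.6617, 0.1449, 0.1614]
eef_rot: [0.001, -3.141, 0.0]
force: [0.5, -1.0, -1.4]
opening: 0.553
gripper_force: 41.4
```

Run:
```python
from h import *
d=wrist('w3')
```

```text
t 6.1 tcp [0.6617 0.1449 0.1614] toolx [-1.    -0.     0.001] q [ 0.2   0.58  1.55  0.    1.01 -1.37]
```

View pics/w3.png

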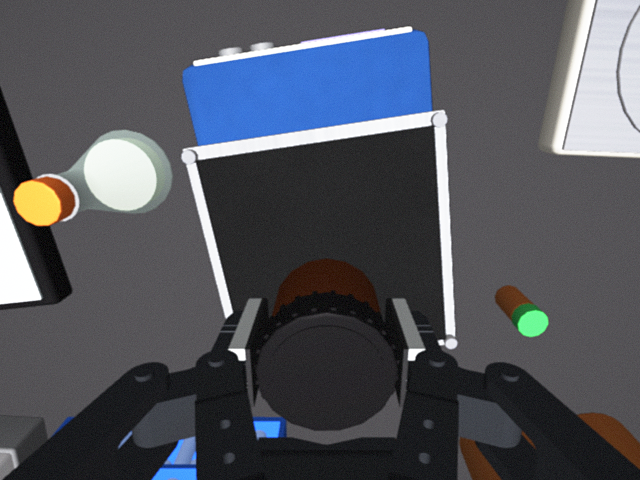

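The jar is held upright in the fingers. The studs are at (189,156), (439,119) and (451,343), and the mid-diagonal of two of them gives the mat centre.

Run:
```python
from h import *
d=pickle.load(open("w3.pkl","rb"))
a,b,c=[ray(d,*p,.088) for p in((189,156),(451,343),(439,119))]
print("mat",(a+b)/2,np.linalg.norm((a-c)[:2]),np.linalg.norm((b-c)[:2]));print("jar",ray(d,327,372,.1987))
```

```text
mat [0.66315017 0.1463461  0.088     ] 0.13508266462075855 0.13800571879397378
jar [0.65897674 0.14412192 0.1987    ]
```

servo_tool([
  {"rot": [0, 0, 0], "delta_pos": [-0.25, 0.1, 0.7], "fingers": 1},
  {"rot": [0, 0, 0], "delta_pos": [0, 0, 1], "fingers": 1},
  {"rot": [0, 0, 0], "delta_pos": [0, 0, 0.8], "fingers": 1},
  {"rot": [0, 0, 0], "delta_pos": [0, 0, 0.4], "fingers": 1},
  {"rot": [0, 0, 0], "delta_pos": [0, 0, 0.1], "fingers": 1},
  {"rot": [0, 0, 0], "delta_pos": [0, 0, 0], "fingers": 1},
])

```text
time: 6.75
ee_pos: [0.6674, 0.1471, 0.101]
eef_rot: [0.001, -3.141, 0.0]
force: [0.6, 0.0, 0.3]
opening: 0.549
gripper_force: 41.4
```

servo_tool([
  {"rot": [0, 0, 0], "delta_pos": [0, 0, 0.05], "fingers": 1},
  {"rot": [0, 0, 0], "delta_pos": [0, 0, 0], "fingers": 1},
])

```text
time: 6.95
ee_pos: [0.6679, 0.1471, 0.101]
eef_rot: [-0.001, 3.14, 0.0]
force: [1.2, -0.0, -2.4]
opening: 0.552
gripper_force: 41.4
```

servo_tool([
  {"rot": [0, 0, 0], "delta_pos": [0, 0, 0.1], "fingers": 1},
  {"rot": [0, 0, 0], "delta_pos": [0, 0, 0], "fingers": 1},
])

```text
time: 7.15
ee_pos: [0.6679, 0.1471, 0.0988]
eef_rot: [-0.001, 3.14, 0.0]
force: [0.6, 0.7, 0.3]
opening: 0.551
gripper_force: 41.5
```

servo_tool([
  {"rot": [0, 0, 0], "delta_pos": [0, 0, 0.07], "fingers": 1},
  {"rot": [0, 0, 0], "delta_pos": [0, 0, 0.0], "fingers": 1},
])

```text
time: 7.35
ee_pos: [0.6679, 0.1471, 0.0988]
eef_rot: [-0.001, 3.14, 0.0]
force: [-4.5, -0.9, 10.2]
opening: 0.552
gripper_force: 42.4
```

Contact at 10 N, so the jar rests on the mat. Releasing and rising.

servo_tool([
  {"rot": [0, 0, 0], "delta_pos": [0, 0, -0.05], "fingers": 0.1},
  {"rot": [0, 0, 0], "delta_pos": [0, 0, 0], "fingers": -0.3},
  {"rot": [0, 0, 0], "delta_pos": [0, 0, 0], "fingers": -1},
  {"rot": [0, 0, 0], "delta_pos": [0, 0, 0], "fingers": -1},
  {"rot": [0, 0, 0], "delta_pos": [0, 0, 0], "fingers": -1},
  {"rot": [0, 0, 0], "delta_pos": [0, 0, -0.5], "fingers": -1},
  {"rot": [0, 0, 0], "delta_pos": [0, 0, -1], "fingers": -1},
  {"rot": [0, 0, 0], "delta_pos": [0, 0, -1], "fingers": -1},
  {"rot": [0, 0, 0], "delta_pos": [0, 0, -1], "fingers": -1},
  {"rot": [0, 0, 0], "delta_pos": [0, 0, -1], "fingers": -1},
  {"rot": [0, 0, 0], "delta_pos": [1, 0.1, -1], "fingers": -1},
  {"rot": [0, 0, 0], "delta_pos": [1, 0.2, 0], "fingers": -1},
  {"rot": [0, 0, 0], "delta_pos": [1, 0.2, 0], "fingers": -1},
  {"rot": [0, 0, 0], "delta_pos": [1, 0.2, 0], "fingers": -1},
  {"rot": [0, 0, 0], "delta_pos": [1, 0.2, 0], "fingers": -1},
  {"rot": [0, 0, 0], "delta_pos": [1, 0.2, 0], "fingers": -1},
  {"rot": [0, 0, 0], "delta_pos": [1, 0.2, 0], "fingers": -1},
  {"rot": [0, 0, 0], "delta_pos": [1, 0.2, 0], "fingers": -1},
  {"rot": [0, 0, 0], "delta_pos": [1, 0.1, 0], "fingers": -1},
  {"rot": [0, 0, 0], "delta_pos": [0, 0, 0], "fingers": -1},
])

```text
time: 9.35
ee_pos: [0.4853, 0.179, 0.2084]
eef_rot: [0.003, -3.141, 0.0]
force: [-0.2, 0.1, -0.5]
opening: 0.998
gripper_force: 0.0
```

Run:
```python
from h import *
from rig import ctrl
d=wrist('w4')
c=blob(d,(200,60,460,300),(12,100,60),(32,255,255))
p=rays(d,c,.05);print("tin",cv2.boundingRect(c),cv2.minEnclosingCircle(p))
t=ctrl.get_image("top");pickle.dump(t,open("top1.pkl","wb"))
a=d["image"];b=cv2.resize(t["image"][120:280,160:320],(480,480))
cv2.imwrite("pics/c4.png",cv2.resize(np.hstack([a,b]),(800,343))[:,:,::-1])
```

```text
t 9.35 tcp [0.4853 0.179  0.2084] toolx [-1.    -0.002  0.001] q [ 0.33  0.3   1.88  0.    0.96 -1.24]
tin (285, 106, 87, 89) ((0.43459880352020264, 0.17887036502361298), 0.032913777977228165)
```

View pics/c4.png

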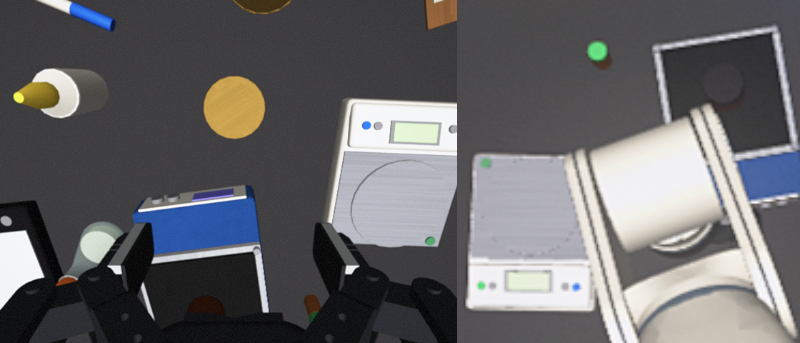

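The wrist view shows the brown jar on the mat and the bare tin at about (328,150), which gives (.4346,.179) with a 33 mm radius, so it is the right tin. Moving to grasp it.

servo_tool([
  {"rot": [0, 0, 0], "delta_pos": [0.9, 0, 1], "fingers": -1},
  {"rot": [0, 0, 0], "delta_pos": [0.9, 0, 1], "fingers": -1},
  {"rot": [0, 0, 0], "delta_pos": [0.7, 0, 1], "fingers": -1},
  {"rot": [0, 0, 0], "delta_pos": [0, 0, 1], "fingers": -1},
  {"rot": [0, 0, 0], "delta_pos": [0, 0, 1], "fingers": -1},
  {"rot": [0, 0, 0], "delta_pos": [0, 0, 1], "fingers": -1},
  {"rot": [0, 0, 0], "delta_pos": [0, 0, 1], "fingers": -1},
  {"rot": [0, 0, 0], "delta_pos": [0, 0, 1], "fingers": -1},
  {"rot": [0, 0, 0], "delta_pos": [0, 0, 1], "fingers": -1},
  {"rot": [0, 0, 0], "delta_pos": [0, 0, 0.8], "fingers": -1},
  {"rot": [0, 0, 0], "delta_pos": [0, 0, 0], "fingers": -1},
  {"rot": [0, 0, 0], "delta_pos": [0, 0, 0], "fingers": 1},
  {"rot": [0, 0, 0], "delta_pos": [0, 0, 0], "fingers": 1},
  {"rot": [0, 0, 0], "delta_pos": [0, 0, 0], "fingers": 1},
  {"rot": [0, 0, 0], "delta_pos": [0, 0, 0], "fingers": 1},
  {"rot": [0, 0, 0], "delta_pos": [0, 0, 0], "fingers": 1},
  {"rot": [0, 0, 0], "delta_pos": [0, 0, 0], "fingers": 1},
])

```text
time: 11.15
ee_pos: [0.4381, 0.1791, 0.0127]
eef_rot: [-0.001, 3.14, 0.001]
force: [-0.2, -1.7, 7.4]
opening: 0.761
gripper_force: 44.8
```

servo_tool([
  {"rot": [0, 0, 0], "delta_pos": [0, 0, -0.5], "fingers": 1},
  {"rot": [0, 0, 0], "delta_pos": [0, 0, -1], "fingers": 1},
  {"rot": [0, 0, 0], "delta_pos": [0, 0, -1], "fingers": 1},
  {"rot": [0, 0, 0], "delta_pos": [0, 0, -1], "fingers": 1},
  {"rot": [0, 0, 0], "delta_pos": [0, 0, -1], "fingers": 1},
  {"rot": [0, 0, 0], "delta_pos": [-0.5, 0.6, -1], "fingers": 1},
  {"rot": [0, 0, 0], "delta_pos": [-0.6, 1, 0], "fingers": 1},
  {"rot": [0, 0, 0], "delta_pos": [-0.6, 1, 0], "fingers": 1},
  {"rot": [0, 0, 0], "delta_pos": [-0.6, 1, 0], "fingers": 1},
  {"rot": [0, 0, 0], "delta_pos": [-0.6, 1, 0], "fingers": 1},
  {"rot": [0, 0, 0], "delta_pos": [-0.6, 1, 0], "fingers": 1},
  {"rot": [0, 0, 0], "delta_pos": [-0.6, 1, 0], "fingers": 1},
  {"rot": [0, 0, 0], "delta_pos": [-0.6, 1, 0], "fingers": 1},
  {"rot": [0, 0, 0], "delta_pos": [-0.6, 1, 0], "fingers": 1},
  {"rot": [0, 0, 0], "delta_pos": [-0.45, 0.8, 0], "fingers": 1},
  {"rot": [0, 0, 0], "delta_pos": [0, 0.45, 0], "fingers": 1},
  {"rot": [0, 0, 0], "delta_pos": [0, 0, 0], "fingers": 1},
  {"rot": [0, 0, 0], "delta_pos": [0, 0, 0], "fingers": 1},
])

```text
time: 12.95
ee_pos: [0.5513, 0.3753, 0.1218]
eef_rot: [0.002, -3.14, 0.001]
force: [-0.0, 0.1, -0.8]
opening: 0.762
gripper_force: 44.8
```

Run:
```python
from h import *
d=wrist('w5')
```

```text
t 12.95 tcp [0.5513 0.3753 0.1218] toolx [-1.    -0.001  0.001] q [ 0.58  0.61  1.6  -0.    0.94 -0.99]
```

View pics/w5.png

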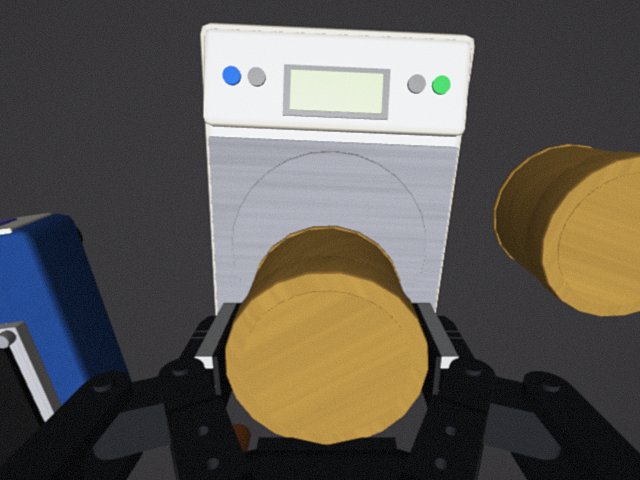

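Ring in the wrist view: top (329,151), left (232,238), right (427,238). The tin lid is centred at (327,353).

Run:
```python
from h import *
d=pickle.load(open("w5.pkl","rb"))
print("ring",ray(d,329,151,.05),ray(d,232,238,.05),ray(d,427,238,.05))
print("lid",ray(d,327,353,.159),ray(d,327,443,.159),ray(d,226,353,.159),ray(d,428,353,.159))
```

```text
ring [0.49129079 0.37559533 0.05      ] [0.54052424 0.31993921 0.05      ] [0.54037295 0.4321063  0.05      ]
lid [0.54166382 0.37453353 0.159     ] [0.57749026 0.37458919 0.159     ] [0.54171845 0.34304285 0.159     ] [0.54160923 0.40600398 0.159     ]
```

servo_tool([
  {"rot": [0, 0, 0], "delta_pos": [-0.25, 0.07, 0.7], "fingers": 1},
  {"rot": [0, 0, 0], "delta_pos": [0, 0, 1], "fingers": 1},
  {"rot": [0, 0, 0], "delta_pos": [0, 0, 0.8], "fingers": 1},
  {"rot": [0, 0, 0], "delta_pos": [0, 0, 0.3], "fingers": 1},
  {"rot": [0, 0, 0], "delta_pos": [0, 0, 0.1], "fingers": 1},
  {"rot": [0, 0, 0], "delta_pos": [0, 0, 0.05], "fingers": 1},
  {"rot": [0, 0, 0], "delta_pos": [0, 0, 0], "fingers": 1},
])

```text
time: 13.7
ee_pos: [0.5575, 0.3775, 0.0631]
eef_rot: [-0.001, 3.141, 0.001]
force: [0.3, 0.2, -1.8]
opening: 0.763
gripper_force: 44.6
```

servo_tool([
  {"rot": [0, 0, 0], "delta_pos": [0.05, 0, 0.08], "fingers": 1},
  {"rot": [0, 0, 0], "delta_pos": [0, 0, 0.0], "fingers": 1},
])

```text
time: 13.9
ee_pos: [0.5574, 0.3777, 0.0627]
eef_rot: [-0.001, 3.139, 0.002]
force: [0.9, -2.0, 4.6]
opening: 0.765
gripper_force: 45.2
```

servo_tool([
  {"rot": [0, 0, 0], "delta_pos": [0, 0, -0.05], "fingers": -0.3},
  {"rot": [0, 0, 0], "delta_pos": [0, 0, 0], "fingers": -1},
  {"rot": [0, 0, 0], "delta_pos": [0, 0, 0], "fingers": -1},
  {"rot": [0, 0, 0], "delta_pos": [0, 0, 0], "fingers": -1},
  {"rot": [0, 0, 0], "delta_pos": [0, 0, -0.5], "fingers": -1},
  {"rot": [0, 0, 0], "delta_pos": [0, 0, -1], "fingers": -1},
  {"rot": [0, 0, 0], "delta_pos": [0, 0, -1], "fingers": -1},
  {"rot": [0, 0, 0], "delta_pos": [0, 0, -1], "fingers": -1},
  {"rot": [0, 0, 0], "delta_pos": [0, 0, -1], "fingers": -1},
  {"rot": [0, 0, 0], "delta_pos": [0, 0, -1], "fingers": -1},
  {"rot": [0, 0, 0], "delta_pos": [0, 0, -1], "fingers": -1},
  {"rot": [0, 0, 0], "delta_pos": [0.2, -1, -1], "fingers": -1},
  {"rot": [0, 0, 0], "delta_pos": [0.2, -1, -0.5], "fingers": -1},
  {"rot": [0, 0, 0], "delta_pos": [0.2, -1, 0], "fingers": -1},
  {"rot": [0, 0, 0], "delta_pos": [0.2, -1, 0], "fingers": -1},
  {"rot": [0, 0, 0], "delta_pos": [0.2, -1, 0], "fingers": -1},
  {"rot": [0, 0, 0], "delta_pos": [0.2, -1, 0], "fingers": -1},
  {"rot": [0, 0, 0], "delta_pos": [0.2, -1, 0], "fingers": -1},
  {"rot": [0, 0, 0], "delta_pos": [0.2, -1, 0], "fingers": -1},
  {"rot": [0, 0, 0], "delta_pos": [0.2, -1, 0], "fingers": -1},
])

```text
time: 15.9
ee_pos: [0.52, 0.1957, 0.2223]
eef_rot: [0.001, -3.142, 0.0]
force: [0.7, -0.8, -0.3]
opening: 1.001
gripper_force: 0.0
```

servo_tool([
  {"rot": [0, 0, 0], "delta_pos": [0.2, -1, 0], "fingers": -1},
  {"rot": [0, 0, 0], "delta_pos": [0.2, -1, 0], "fingers": -1},
  {"rot": [0, 0, 0], "delta_pos": [0.2, -1, 0], "fingers": -1},
  {"rot": [0, 0, 0], "delta_pos": [0.2, -1, 0], "fingers": -1},
  {"rot": [0, 0, 0], "delta_pos": [0.2, -1, 0], "fingers": -1},
  {"rot": [0, 0, 0], "delta_pos": [0.2, -1, 0], "fingers": -1},
  {"rot": [0, 0, 0], "delta_pos": [0.2, -1, 0], "fingers": -1},
  {"rot": [0, 0, 0], "delta_pos": [0.2, -1, 0], "fingers": -1},
  {"rot": [0, 0, 0], "delta_pos": [0.2, -1, 0], "fingers": -1},
  {"rot": [0, 0, 0], "delta_pos": [0.2, -1, 0], "fingers": -1},
  {"rot": [0, 0, 0], "delta_pos": [0.2, -1, 0], "fingers": -1},
  {"rot": [0, 0, 0], "delta_pos": [0.2, -1, 0], "fingers": -1},
  {"rot": [0, 0, 0], "delta_pos": [0.2, -1, 0], "fingers": -1},
  {"rot": [0, 0, 0], "delta_pos": [0.2, -1, 0], "fingers": -1},
  {"rot": [0, 0, 0], "delta_pos": [0.2, -1, 0], "fingers": -1},
  {"rot": [0, 0, 0], "delta_pos": [0.2, -1, 0], "fingers": -1},
  {"rot": [0, 0, 0], "delta_pos": [0.2, -1, 0], "fingers": -1},
  {"rot": [0, 0, 0], "delta_pos": [0.2, -0.8, 0], "fingers": -1},
  {"rot": [0, 0, 0], "delta_pos": [0, 0, 0], "fingers": -1},
  {"rot": [0, 0, 0], "delta_pos": [0, 0, 0], "fingers": -1},
])

```text
time: 17.9
ee_pos: [0.4482, -0.1591, 0.2223]
eef_rot: [-0.001, -3.142, -0.0]
force: [0.5, -0.5, -0.5]
opening: 1.001
gripper_force: 0.0
```

Run:
```python
from h import *
from rig import ctrl
d=wrist('w6')
c=blob(d,(150,100,500,330),(95,120,60),(130,255,255))
p=rays(d,c,.1);print("lid",cv2.boundingRect(c),cv2.minEnclosingCircle(p))
t=ctrl.get_image("top")
a=d["image"];b=cv2.resize(t["image"][120:280,160:320],(480,480))
cv2.imwrite("pics/c6.png",cv2.resize(np.hstack([a,b]),(800,343))[:,:,::-1])
```

```text
t 17.9 tcp [ 0.4482 -0.1591  0.2223] toolx [-1.     0.001  0.   ] q [-0.37  0.22  1.96  0.    0.97 -1.94]
lid (265, 168, 69, 69) ((0.4288910925388336, -0.1784812957048416), 0.02440808340907097)
```

View pics/c6.png

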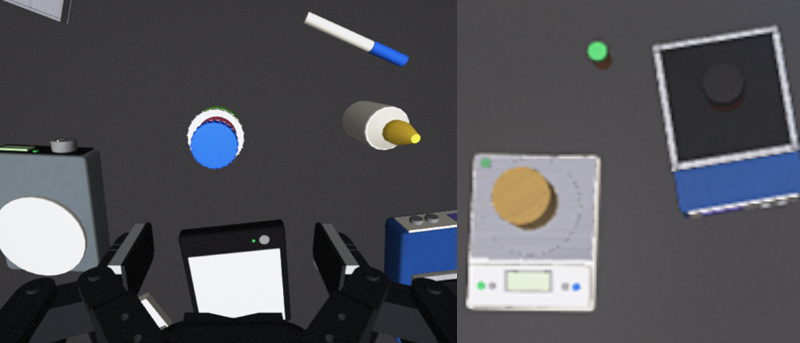

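The wrist view shows the blue lid at (299,202), which gives (.429,-.1785). The tin sits on the pan, to be verified numerically at the end. Grasping the rose jar.

servo_tool([
  {"rot": [0, 0, 0], "delta_pos": [0.45, -0.5, 0.9], "fingers": -1},
  {"rot": [0, 0, 0], "delta_pos": [0.4, -0.45, 1], "fingers": -1},
  {"rot": [0, 0, 0], "delta_pos": [0, 0, 1], "fingers": -1},
  {"rot": [0, 0, 0], "delta_pos": [0, 0, 1], "fingers": -1},
  {"rot": [0, 0, 0], "delta_pos": [0, 0, 1], "fingers": -1},
  {"rot": [0, 0, 0], "delta_pos": [0, 0, 1], "fingers": -1},
  {"rot": [0, 0, 0], "delta_pos": [0, 0, 1], "fingers": -1},
  {"rot": [0, 0, 0], "delta_pos": [0, 0, 1], "fingers": -1},
  {"rot": [0, 0, 0], "delta_pos": [0, 0, 0], "fingers": -1},
  {"rot": [0, 0, 0], "delta_pos": [0, 0, 0], "fingers": 1},
  {"rot": [0, 0, 0], "delta_pos": [0, 0, 0], "fingers": 1},
  {"rot": [0, 0, 0], "delta_pos": [0, 0, 0], "fingers": 1},
  {"rot": [0, 0, 0], "delta_pos": [0, 0, 0], "fingers": 1},
  {"rot": [0, 0, 0], "delta_pos": [0, 0, 0], "fingers": 1},
  {"rot": [0, 0, 0], "delta_pos": [0, 0, 0], "fingers": 1},
  {"rot": [0, 0, 0], "delta_pos": [0, 0, 0], "fingers": 1},
])

```text
time: 19.6
ee_pos: [0.4324, -0.1779, 0.0655]
eef_rot: [-0.001, 3.14, -0.001]
force: [0.2, 2.3, 6.7]
opening: 0.55
gripper_force: 40.6
```

Run:
```python
from h import *
from rig import ctrl
t=ctrl.get_image("top");pickle.dump(t,open("top2.pkl","wb"))
c=blob(t,(160,185,235,275),(12,100,60),(32,255,255));print("tin",cv2.boundingRect(c),cv2.minEnclosingCircle(rays(t,c,.1)),cv2.boxPoints(cv2.minAreaRect(rays(t,c,.1))).mean(0))
g=t["image"].max(2)[145:190,262:310];print(g[::3,::3])
```

```text
tin (177, 198, 29, 28) ((0.550860583782196, 0.3709787130355835), 0.036972541362047195) [0.55126834 0.371863  ]
[[44 46 43 47 46 46 46 47 46 46 47 46 48 47 49 38]
 [45 46 44 44 46 47 46 46 45 47 46 49 49 49 50 43]
 [44 43 45 46 45 48 52 53 55 53 47 46 49 47 49 47]
 [46 42 45 44 42 52 53 51 52 55 44 49 48 48 47 49]
 [44 45 46 41 49 52 51 51 55 54 57 49 50 51 50 47]
 [46 43 44 42 45 54 54 56 53 55 57 47 48 49 47 49]
 [44 46 46 44 47 55 55 54 56 57 40 47 47 46 47 47]
 [44 47 45 44 45 33 51 57 54 35 44 47 47 46 46 45]
 [45 45 45 42 44 45 45 34 42 46 45 46 49 45 48 49]
 [47 44 45 46 45 46 48 48 46 47 47 48 46 48 46 49]
 [46 46 47 46 47 47 45 47 46 48 48 50 49 45 48 48]
 [44 45 45 45 46 48 48 49 47 48 46 49 47 46 44 48]
 [40 46 47 49 46 51 48 48 47 47 48 46 49 50 49 49]
 [33 47 46 49 46 47 46 49 47 45 48 48 49 46 47 46]
 [37 48 48 51 47 46 47 48 46 50 47 49 44 44 43 33]]
```

Tin relative to pan in the same camera: (.551,.372) against (.548,.374), which is good. The rose jar is gripped, so I'll carry it to the light box.

servo_tool([
  {"rot": [0, 0, 0], "delta_pos": [0, 0, -0.5], "fingers": 1},
  {"rot": [0, 0, 0], "delta_pos": [0, 0, -1], "fingers": 1},
  {"rot": [0, 0, 0], "delta_pos": [0, 0, -1], "fingers": 1},
  {"rot": [0, 0, 0], "delta_pos": [0, 0, -1], "fingers": 1},
  {"rot": [0, 0, 0], "delta_pos": [-0.5, 0.05, -0.5], "fingers": 1},
  {"rot": [0, 0, 0], "delta_pos": [-1, 0.1, 0], "fingers": 1},
  {"rot": [0, 0, 0], "delta_pos": [-1, 0.1, 0], "fingers": 1},
  {"rot": [0, 0, 0], "delta_pos": [-1, 0.1, 0], "fingers": 1},
  {"rot": [0, 0, 0], "delta_pos": [-1, 0.1, 0], "fingers": 1},
  {"rot": [0, 0, 0], "delta_pos": [-1, 0.1, 0], "fingers": 1},
  {"rot": [0, 0, 0], "delta_pos": [-1, 0.1, 0], "fingers": 1},
  {"rot": [0, 0, 0], "delta_pos": [-1, 0.1, 0], "fingers": 1},
  {"rot": [0, 0, 0], "delta_pos": [-1, 0.1, 0], "fingers": 1},
  {"rot": [0, 0, 0], "delta_pos": [-1, 0.1, 0], "fingers": 1},
  {"rot": [0, 0, 0], "delta_pos": [-1, 0.1, 0], "fingers": 1},
  {"rot": [0, 0, 0], "delta_pos": [-0.9, 0.1, 0], "fingers": 1},
  {"rot": [0, 0, 0], "delta_pos": [-0.5, 0.1, 0], "fingers": 1},
  {"rot": [0, 0, 0], "delta_pos": [0, 0, 0], "fingers": 1},
  {"rot": [0, 0, 0], "delta_pos": [0, 0, 0], "fingers": 1},
])

```text
time: 21.55
ee_pos: [0.6689, -0.1525, 0.1444]
eef_rot: [0.001, -3.141, -0.0]
force: [-0.0, 0.3, -1.6]
opening: 0.554
gripper_force: 41.3
```

Run:
```python
from h import *
d=wrist('w7')
t=pickle.load(open("top2.pkl","rb"));print("brown lid topcam",ray(t,284.5,158.5,.136))
```

```text
t 21.55 tcp [ 0.6689 -0.1525  0.1444] toolx [-1.    -0.001  0.001] q [-0.24  0.61  1.54 -0.    1.   -1.81]
brown lid topcam [0.66686186 0.14326306 0.136     ]
```

View pics/w7.png

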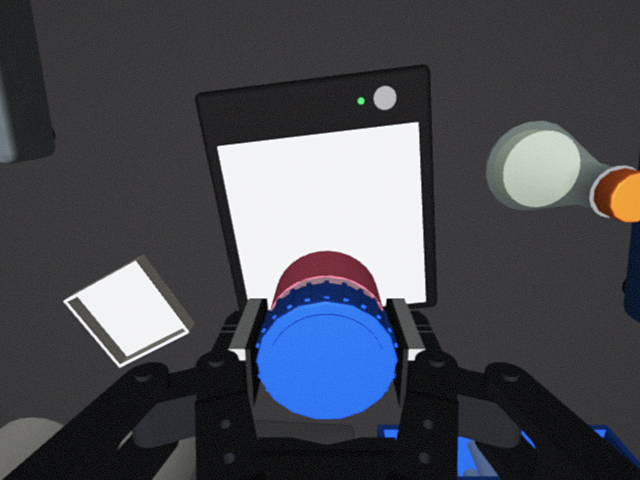

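The window corners are (218,146), (418,123) and (424,303), and the blue lid is centred at (327,360).

Run:
```python
from h import *
d=pickle.load(open("w7.pkl","rb"))
a,b,c=[ray(d,*p,.028) for p in((218,146),(424,303),(418,123))]
print((a+b)/2,np.linalg.norm(a-c),np.linalg.norm(b-c));print("jar",ray(d,327,360,.179))
```

```text
[ 0.66693907 -0.15247715  0.028     ] 0.12876485650416344 0.1281034516037258
jar [ 0.6636573  -0.15327677  0.179     ]
```

servo_tool([
  {"rot": [0, 0, 0], "delta_pos": [-0.15, 0.05, 0.8], "fingers": 1},
  {"rot": [0, 0, 0], "delta_pos": [0, 0, 1], "fingers": 1},
  {"rot": [0, 0, 0], "delta_pos": [0, 0, 1], "fingers": 1},
  {"rot": [0, 0, 0], "delta_pos": [0, 0, 1], "fingers": 1},
  {"rot": [0, 0, 0], "delta_pos": [0, 0, 0.7], "fingers": 1},
  {"rot": [0, 0, 0], "delta_pos": [0, 0, 0.4], "fingers": 1},
  {"rot": [0, 0, 0], "delta_pos": [0, 0, 0.1], "fingers": 1},
  {"rot": [0, 0, 0], "delta_pos": [0, 0, 0], "fingers": 1},
])

```text
time: 22.4
ee_pos: [0.6728, -0.1516, 0.0444]
eef_rot: [-0.001, 3.141, -0.0]
force: [0.3, -0.3, -1.1]
opening: 0.553
gripper_force: 41.5
```

servo_tool([
  {"rot": [0, 0, 0], "delta_pos": [0, 0, 0.1], "fingers": 1},
  {"rot": [0, 0, 0], "delta_pos": [0, 0, 0], "fingers": 1},
])

```text
time: 22.6
ee_pos: [0.6734, -0.1518, 0.0435]
eef_rot: [-0.001, 3.14, -0.001]
force: [-1.3, -0.3, 3.7]
opening: 0.551
gripper_force: 41.7
```

servo_tool([
  {"rot": [0, 0, 0], "delta_pos": [0, 0, -0.03], "fingers": -0.3},
  {"rot": [0, 0, 0], "delta_pos": [0, 0, 0], "fingers": -1},
  {"rot": [0, 0, 0], "delta_pos": [0, 0, 0], "fingers": -1},
  {"rot": [0, 0, 0], "delta_pos": [0, 0, 0], "fingers": -1},
  {"rot": [0, 0, 0], "delta_pos": [0, 0, -0.5], "fingers": -1},
  {"rot": [0, 0, 0], "delta_pos": [0, 0, -1], "fingers": -1},
  {"rot": [0, 0, 0], "delta_pos": [0, 0, -1], "fingers": -1},
  {"rot": [0, 0, 0], "delta_pos": [0, 0, -1], "fingers": -1},
  {"rot": [0, 0, 0], "delta_pos": [0, 0, -1], "fingers": -1},
  {"rot": [0, 0, 0], "delta_pos": [0.5, 0, -1], "fingers": -1},
  {"rot": [0, 0, 0], "delta_pos": [1, -0.1, -1], "fingers": -1},
  {"rot": [0, 0, 0], "delta_pos": [1, -0.15, -1], "fingers": -1},
  {"rot": [0, 0, 0], "delta_pos": [1, -0.15, -0.5], "fingers": -1},
  {"rot": [0, 0, 0], "delta_pos": [1, -0.15, 0], "fingers": -1},
  {"rot": [0, 0, 0], "delta_pos": [1, -0.15, 0], "fingers": -1},
  {"rot": [0, 0, 0], "delta_pos": [1, -0.15, 0], "fingers": -1},
  {"rot": [0, 0, 0], "delta_pos": [1, -0.15, 0], "fingers": -1},
  {"rot": [0, 0, 0], "delta_pos": [1, -0.15, 0], "fingers": -1},
  {"rot": [0, 0, 0], "delta_pos": [1, -0.15, 0], "fingers": -1},
  {"rot": [0, 0, 0], "delta_pos": [0, 0, 0], "fingers": -1},
])

```text
time: 24.6
ee_pos: [0.4805, -0.1777, 0.2034]
eef_rot: [-0.0, -3.141, -0.0]
force: [-0.7, 0.5, -0.3]
opening: 1.002
gripper_force: 0.0
```

Run:
```python
from h import *
d=wrist('w8')
c=blob(d,(200,60,460,290),(0,0,190),(180,50,255))
print("green lid",cv2.boundingRect(c),cv2.minEnclosingCircle(rays(d,c,.05)))
cv2.imwrite("pics/c8.png",cv2.resize(d["image"],(400,300))[:,:,::-1])
```

```text
t 24.6 tcp [ 0.4805 -0.1777  0.2034] toolx [-1.     0.     0.001] q [-0.38  0.3   1.9  -0.    0.95 -1.95]
green lid (281, 111, 87, 88) ((0.43269485235214233, -0.18055135011672974), 0.03252347558736801)
```

View pics/c8.png

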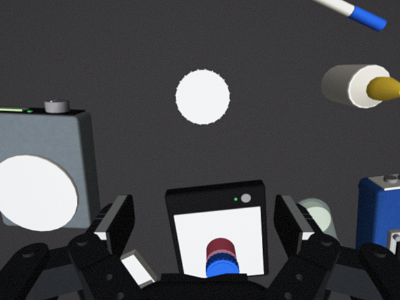

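The white lid is at (324,155), which gives (.433,-.1805), and the rose jar stands on the light box. Grasping the green jar.

servo_tool([
  {"rot": [0, 0, 0], "delta_pos": [0.8, -0.07, 1], "fingers": -1},
  {"rot": [0, 0, 0], "delta_pos": [0.8, -0.07, 1], "fingers": -1},
  {"rot": [0, 0, 0], "delta_pos": [0.75, 0, 1], "fingers": -1},
  {"rot": [0, 0, 0], "delta_pos": [0, 0, 1], "fingers": -1},
  {"rot": [0, 0, 0], "delta_pos": [0, 0, 1], "fingers": -1},
  {"rot": [0, 0, 0], "delta_pos": [0, 0, 1], "fingers": -1},
  {"rot": [0, 0, 0], "delta_pos": [0, 0, 1], "fingers": -1},
  {"rot": [0, 0, 0], "delta_pos": [0, 0, 1], "fingers": -1},
  {"rot": [0, 0, 0], "delta_pos": [0, 0, 1], "fingers": -1},
  {"rot": [0, 0, 0], "delta_pos": [0, 0, 0.5], "fingers": -1},
  {"rot": [0, 0, 0], "delta_pos": [0, 0, 0], "fingers": -1},
  {"rot": [0, 0, 0], "delta_pos": [0, 0, 0], "fingers": 1},
  {"rot": [0, 0, 0], "delta_pos": [0, 0, 0], "fingers": 1},
  {"rot": [0, 0, 0], "delta_pos": [0, 0, 0], "fingers": 1},
  {"rot": [0, 0, 0], "delta_pos": [0, 0, 0], "fingers": 1},
  {"rot": [0, 0, 0], "delta_pos": [0, 0, 0], "fingers": 1},
  {"rot": [0, 0, 0], "delta_pos": [0, 0, 0], "fingers": 1},
])

```text
time: 26.35
ee_pos: [0.4365, -0.1808, 0.0139]
eef_rot: [-0.001, 3.14, -0.001]
force: [-0.8, 0.5, 7.4]
opening: 0.759
gripper_force: 45.0
```

servo_tool([
  {"rot": [0, 0, 0], "delta_pos": [0, 0, -0.5], "fingers": 1},
  {"rot": [0, 0, 0], "delta_pos": [0, 0, -1], "fingers": 1},
  {"rot": [0, 0, 0], "delta_pos": [0, 0, -1], "fingers": 1},
  {"rot": [0, 0, 0], "delta_pos": [0, 0, -1], "fingers": 1},
  {"rot": [0, 0, 0], "delta_pos": [0, 0, -1], "fingers": 1},
  {"rot": [0, 0, 0], "delta_pos": [0, 0, -1], "fingers": 1},
  {"rot": [0, 0, 0], "delta_pos": [-0.5, -0.8, -0.7], "fingers": 1},
  {"rot": [0, 0, 0], "delta_pos": [-0.55, -1, 0], "fingers": 1},
  {"rot": [0, 0, 0], "delta_pos": [-0.55, -1, 0], "fingers": 1},
  {"rot": [0, 0, 0], "delta_pos": [-0.55, -1, 0], "fingers": 1},
  {"rot": [0, 0, 0], "delta_pos": [-0.55, -1, 0], "fingers": 1},
  {"rot": [0, 0, 0], "delta_pos": [-0.55, -1, 0], "fingers": 1},
  {"rot": [0, 0, 0], "delta_pos": [-0.55, -1, 0], "fingers": 1},
  {"rot": [0, 0, 0], "delta_pos": [-0.55, -1, 0], "fingers": 1},
  {"rot": [0, 0, 0], "delta_pos": [-0.55, -1, 0], "fingers": 1},
  {"rot": [0, 0, 0], "delta_pos": [-0.55, -1, 0], "fingers": 1},
  {"rot": [0, 0, 0], "delta_pos": [-0.5, -0.8, 0], "fingers": 1},
  {"rot": [0, 0, 0], "delta_pos": [0, -0.4, 0], "fingers": 1},
  {"rot": [0, 0, 0], "delta_pos": [0, 0, 0], "fingers": 1},
  {"rot": [0, 0, 0], "delta_pos": [0, 0, 0], "fingers": 1},
])

```text
time: 28.35
ee_pos: [0.5539, -0.3997, 0.1368]
eef_rot: [0.001, -3.141, -0.001]
force: [-0.6, 0.0, -1.5]
opening: 0.762
gripper_force: 44.8
```

Run:
```python
from h import *
d=wrist('w9')
```

```text
t 28.35 tcp [ 0.5539 -0.3997  0.1368] toolx [-1.    -0.     0.001] q [-0.64  0.61  1.55  0.    0.98 -2.21]
```

View pics/w9.png

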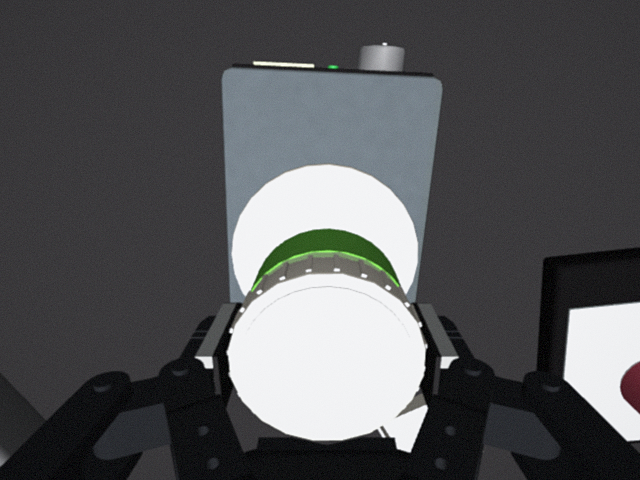

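The plate's top edge is at (326,165), with left and right edges at 232 and 418 near row 248. The held lid spans columns 228 to 426 with its bottom at row 440.

Run:
```python
from h import *
d=pickle.load(open("w9.pkl","rb"))
print("plate",ray(d,326,165,.062),ray(d,232,248,.062),ray(d,418,248,.062))
print("lid bottom",ray(d,327,440,.173))
```

```text
plate [ 0.50176344 -0.40083259  0.062     ] [ 0.55028152 -0.45612801  0.062     ] [ 0.55027066 -0.34668022  0.062     ]
lid bottom [ 0.5798552  -0.40048218  0.173     ]
```

servo_tool([
  {"rot": [0, 0, 0], "delta_pos": [-0.42, -0.05, 0.7], "fingers": 1},
  {"rot": [0, 0, 0], "delta_pos": [0, 0, 1], "fingers": 1},
  {"rot": [0, 0, 0], "delta_pos": [0, 0, 0.8], "fingers": 1},
  {"rot": [0, 0, 0], "delta_pos": [0, 0, 0.4], "fingers": 1},
  {"rot": [0, 0, 0], "delta_pos": [0, 0, 0.05], "fingers": 1},
  {"rot": [0, 0, 0], "delta_pos": [0, 0, 0], "fingers": 1},
])

```text
time: 29.0
ee_pos: [0.5632, -0.4013, 0.0775]
eef_rot: [0.001, -3.141, -0.0]
force: [0.1, 0.0, -3.0]
opening: 0.767
gripper_force: 45.0
```

servo_tool([
  {"rot": [0, 0, 0], "delta_pos": [0, 0, 0.08], "fingers": 1},
  {"rot": [0, 0, 0], "delta_pos": [0, 0, 0], "fingers": 1},
])

```text
time: 29.2
ee_pos: [0.5633, -0.4016, 0.0765]
eef_rot: [-0.001, 3.141, -0.0]
force: [-0.1, -0.1, -0.6]
opening: 0.759
gripper_force: 45.0
```

servo_tool([
  {"rot": [0, 0, 0], "delta_pos": [0, 0, 0.07], "fingers": 1},
  {"rot": [0, 0, 0], "delta_pos": [0, 0, 0], "fingers": 1},
])

```text
time: 29.4
ee_pos: [0.5635, -0.4017, 0.0758]
eef_rot: [-0.001, 3.141, -0.001]
force: [-1.5, -0.7, 4.1]
opening: 0.765
gripper_force: 45.3
```

Contact. Releasing, rising and drawing back for a final check.

servo_tool([
  {"rot": [0, 0, 0], "delta_pos": [0, 0, -0.03], "fingers": -0.3},
  {"rot": [0, 0, 0], "delta_pos": [0, 0, 0], "fingers": -1},
  {"rot": [0, 0, 0], "delta_pos": [0, 0, 0], "fingers": -1},
  {"rot": [0, 0, 0], "delta_pos": [0, 0, 0], "fingers": -1},
  {"rot": [0, 0, 0], "delta_pos": [0, 0, -0.5], "fingers": -1},
  {"rot": [0, 0, 0], "delta_pos": [0, 0, -1], "fingers": -1},
  {"rot": [0, 0, 0], "delta_pos": [0, 0, -1], "fingers": -1},
  {"rot": [0, 0, 0], "delta_pos": [0, 0, -1], "fingers": -1},
  {"rot": [0, 0, 0], "delta_pos": [0, 0, -1], "fingers": -1},
  {"rot": [0, 0, 0], "delta_pos": [0, 0, -1], "fingers": -1},
  {"rot": [0, 0, 0], "delta_pos": [0, 0, -1], "fingers": -1},
  {"rot": [0, 0, 0], "delta_pos": [1, 0, -1], "fingers": -1},
  {"rot": [0, 0, 0], "delta_pos": [1, 0, 0], "fingers": -1},
  {"rot": [0, 0, 0], "delta_pos": [1, 0, 0], "fingers": -1},
  {"rot": [0, 0, 0], "delta_pos": [1, 0, 0], "fingers": -1},
  {"rot": [0, 0, 0], "delta_pos": [1, 0, 0], "fingers": -1},
  {"rot": [0, 0, 0], "delta_pos": [1, 0, 0], "fingers": -1},
  {"rot": [0, 0, 0], "delta_pos": [1, 0, 0], "fingers": -1},
  {"rot": [0, 0, 0], "delta_pos": [0, 0, 0], "fingers": -1},
  {"rot": [0, 0, 0], "delta_pos": [0, 0, 0], "fingers": -1},
])

```text
time: 31.4
ee_pos: [0.4235, -0.4019, 0.2263]
eef_rot: [0.0, 3.14, -0.001]
force: [-0.2, -0.2, 0.2]
opening: 0.997
gripper_force: 0.0
```

Run:
```python
from h import *
from rig import ctrl
t=ctrl.get_image("top");s=ctrl.get_image("scene")
c=blob(t,(380,130,430,200),(95,120,60),(130,255,255));print("rose",cv2.minEnclosingCircle(rays(t,c,.078)))
pickle.dump(t,open("topf.pkl","wb"))
a=cv2.resize(t["image"][120:280,160:560],(800,320));b=cv2.resize(s["image"][180:390,60:580],(694,280))
o=np.zeros((600,800,3),np.uint8);o[:320]=a;o[320:,:694]=b;cv2.imwrite("pics/fin.png",o[:,:,::-1])
```

```text
rose ((0.6702066659927368, -0.15221615135669708), 0.02306429296731949)
```

View pics/fin.png

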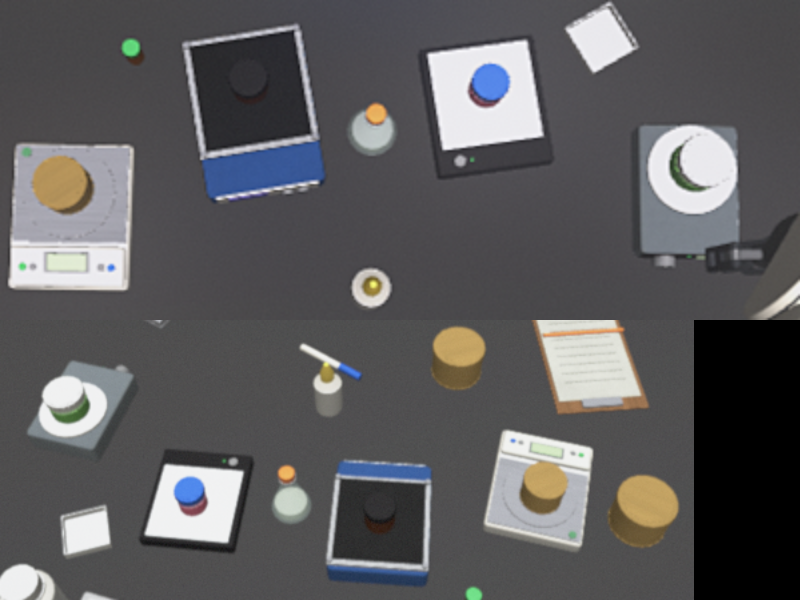

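All four stand upright on their instruments, with the flask and dropper undisturbed. Checking the green lid at crop (708,160), which is pixel (514,200), and then handing in.

Run:
```python
from h import *
from rig import ctrl
t=pickle.load(open("topf.pkl","rb"));p=ray(t,514,200,.112)[:2];e=np.linalg.norm(p-[.5565,-.4023]);print(p,e)
if e<.010: print(ctrl.finish_job())
```

```text
[ 0.55804094 -0.40479479] 0.0029323151767192846
the job is handed in; nothing more can be done
None
```

The job is handed in at about 31 s of the 112 s allowed: by my camera checks all four samples are upright within about 4 mm of their instrument centres, and the flask and dropper bottle are standing where they were, though no verdict came back.

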